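# Tip out the core chunks and nest the sample cups

## Robot

A 6-joint arm with a two-finger parallel gripper is mounted at the origin on the work surface. World frame = base frame: x ahead of the robot, y to its left, z up, the work surface at z = 0. Lengths are in m, angles in rad, forces in N, time in s.
With the tool pointing down it reaches from about 0.35 to 0.925 m from the base axis. Payload 6.4 kg.
Tool frame: the origin (TCP) lies at the very end of the fingers, on their centre line; the grasp point (between the pads) lies 19 mm behind it (grasp_offset is the distance from the TCP to the grasp point, in m); z points along the fingers, y is the line along which they close (so a half turn about z gives the same grasp; the last joint's range is limited). The gripper opens to 94 mm and grips with 3 to 60 N. Pads are 16 mm wide; open, the fingers measure 119 mm over their backs; the gripper's body (75 mm by 177 mm) begins 78 mm behind the grasp point.
Start: joints at [1.135, 0.245, 1.558, -0, 1.339, -0.174], TCP at [0.168, 0.628, 0.205] pointing down, gripper open.
Joint ranges: [-3.13, 3.13], [-1.02, 2.26], [0.13, 2.54], [-0.95, 4.09], [0.21, 2.88], [-2.74, 2.74]. Speed limits (rad/s): [2.57, 2.57, 3.14, 3.14, 3.14, 3.14].

## Interface

Orientations are given as a unit quaternion [w, x, y, z].
In Python, from cell import * gives the robot as it stands. The module is installed in compiled form; this text tells all that it offers.
- The arm moves only by the tool send_rows, never from a script. Its argument "moves" is a list of rows, each a list of 3 entries, a list of its own where there are three numbers: the opening, from -1 (shut) to 1 (fully open), then the shift along the world's x, y, z as a fraction of full scale, then the turn, a rotation vector about the world's x, y, z as a fraction of full scale. In form: [[jaw, [dx, dy, dz], [wx, wy, wz]], ...]. A call has 1 to 8 rows; each row is the pose to reach, as a shift and turn from the pose commanded when the call began, turning the shorter way round; what a row does not reach only later rows make up. Full scale, the value 1, is 15 cm for a shift and 180 degrees for a turn. A row lasts 1/10 s, in which the tool goes at most 50 mm and 8.59 degrees, less where a joint would pass 70% of its speed; a pose out of reach is approached as far as the arm can. A call with a number of a shift or a turn outside -1 to 1 is refused whole. A call with a gripper value outside its range is refused whole. The fingers move at their own pace and stop on an object; the grip force is fixed at half the most. Time passes only in rows, so rows that repeat a pose let the fingers close. It gives the time, the measured TCP pose, the force, the opening and the grip force at its end, in the units of the state.
- sense(): the state, without advancing time (a new reading comes with each control period).
- get_image(name): name is "scene" or "side" or "wrist"; returns a dict with "img" (400x640x3 uint8, blue, green, red), "mtx" (3x3 intrinsics, pixels), "dist" ([k1, k2, p1, p2, k3] as OpenCV has them; the pictures are not rectified), "R" (3x3) and "t" (3): a world point X has camera coordinates R X + t; the wrist camera has in their place "tool_from_camera" (4x4, takes a point from camera to tool coordinates, whose origin is the TCP and whose axes are the flange's). Camera axes: x right, y down, z forward; pixel columns grow to the right and rows downward; lengths in m; the calibration is good to about 2 mm. A picture is of the moment at which its call begins: read the wrist's pose just before it. There is no depth.
- job_done(): hands the job in; it is judged then, once.
The state is a dict: "clock": time; "joints": joint angles; "qvel": joint speeds; "effort": joint torques, N m; "position": TCP position; "eef_rot": TCP orientation; "force": force on the tool from outside, world axes, zero at the start; "ft_torque": the same for the moment, N m; "grip_width": opening from 0.0 (shut) to 1.0 (fully open); "gripper_force": force on a finger pad.
Only numpy, scipy, OpenCV 4.12 (cv2) and the standard library are available. Lean on these libraries where they do the work, as an engineer would, in place of code of your own. Each camera call takes 0.05 s, during which the arm holds its last target. There are 200 camera calls.

## Task

Swing the pot over with its crank so that all three core chunks fall into the tray of the stand, then swing it back fully upright. Nest the two loose cups in it, one after the other, fully home, so that all three stand as one upright stack. The chunks stay in the tray, and the jars stay standing where they are.

Things in the scene. Friction and masses are not known exactly. Their poses are not given: they have to be found in the camera images.
- tipper: fixed grey tipping stand. Origin on the bench directly below the pot's hinge; x points the way the pot pours, y along the hinge, z up. Its catch tray is 270 mm (x from -75 to +195) by 150 mm (y), walls 45 mm high and 5 mm thick. Uprights at y = +-71 mm, 140 mm high, carry the hinge at z = 125 mm
- pot (a joint): angle of the pot: 0 = upright against its stop, grows as it pours towards the stand's +x, stop at 2.45 rad. A stiff hinge: it stays where it is left
- pot_base (a point): centre of the underside of the pot, 60 mm below the hinge when upright (65 mm above the bench); z along the pot's axis to its mouth. The pot has the very shape of the loose cups (92 mm high, inner radius 30 mm at the mouth, rim 157 mm above the bench)
- pot_rim (a point): centre of the pot's mouth, at the height of its rim
- crank_grip (a point): middle of the crank's handle: a round black bar, 12 mm diameter, 72 mm long, parallel to the hinge, on the stand's -y side (bar from 86 to 158 mm from the pot's axis), 90 mm from the hinge axis; with the pot upright it lies 76 mm behind (-x) and 48 mm above the hinge, and goes up, over the top and forward as the pot pours
- cup_a: loose tapered steel cup, same shape as the pot, upright on the bench: 92 mm high, outer radius 19 mm at the foot to 33 mm, wall 3 mm; its top 36 mm is a straight rim band, outer radius 35 mm. Origin: centre of the underside, z to the mouth. Fully home, the underside of its band rests on the rim of the cup below: 36 mm higher than that one. Left or right of the stand
- cup_b: loose tapered steel cup, same shape as the pot, upright on the bench: 92 mm high, outer radius 19 mm at the foot to 33 mm, wall 3 mm; its top 36 mm is a straight rim band, outer radius 35 mm. Origin: centre of the underside, z to the mouth. Fully home, the underside of its band rests on the rim of the cup below: 36 mm higher than that one. Left or right of the stand
- chunk_a: grey core chunk, roughly round, about 31 mm wide and 24 mm high, at first inside the pot. Origin: centre of its underside
- chunk_b: grey core chunk, roughly round, about 31 mm wide and 24 mm high, at first inside the pot. Origin: centre of its underside
- chunk_c: grey core chunk, roughly round, about 31 mm wide and 24 mm high, at first inside the pot. Origin: centre of its underside
- jar_a: bystander: glass jar with black lid, radius 30 mm, 80 mm high, upright on the bench. Origin: centre of its underside
- jar_b: bystander: glass jar with black lid, radius 30 mm, 80 mm high, upright on the bench. Origin: centre of its underside
There are look-alikes about, which are no part of the job. Leave any green look-alike of the cup_a alone.

How it is judged:
On the way, in this order (a step that is already met when the one before it is completed fails the run):
1. the pot is tipped over and all three chunks lie in the tray (value of joint pot above 1.2 rad and x of chunk_a in the frame of tipper between -0.075 and 0.195 m and y of chunk_a in the frame of tipper between -0.075 and 0.075 m and z of chunk_a in the frame of tipper between 0 and 0.06 m and x of chunk_b in the frame of tipper between -0.075 and 0.195 m and y of chunk_b in the frame of tipper between -0.075 and 0.075 m and z of chunk_b in the frame of tipper between 0 and 0.06 m and x of chunk_c in the frame of tipper between -0.075 and 0.195 m and y of chunk_c in the frame of tipper between -0.075 and 0.075 m and z of chunk_c in the frame of tipper between 0 and 0.06 m), for 0.2 s.
2. the pot is back upright (value of joint pot below 0.06 rad), for 0.2 s.
3. one loose cup is nested fully home in the upright pot (value of joint pot below 0.06 rad and ((z of cup_a in the frame of pot_base between 0.032 and 0.04 m and horizontal distance between cup_a and pot_base below 0.005 m and angle between cup_a's own z axis and vertical below 0.08 rad) or (z of cup_b in the frame of pot_base between 0.032 and 0.04 m and horizontal distance between cup_b and pot_base below 0.005 m and angle between cup_b's own z axis and vertical below 0.08 rad))), for 0.2 s.
At the end, for the whole second after the job is handed in: The pot is upright (within 0.06 rad), all three chunks lie in the stand's tray, one loose cup sits fully home in the pot (36 mm above it, +-4 mm) and the other fully home in that cup (72 mm, +-4 mm), both centred within 5 mm and upright within 0.08 rad, all at rest (value of joint pot below 0.06 rad and x of chunk_a in the frame of tipper between -0.075 and 0.195 m and y of chunk_a in the frame of tipper between -0.075 and 0.075 m and z of chunk_a in the frame of tipper between 0 and 0.06 m and x of chunk_b in the frame of tipper between -0.075 and 0.195 m and y of chunk_b in the frame of tipper between -0.075 and 0.075 m and z of chunk_b in the frame of tipper between 0 and 0.06 m and x of chunk_c in the frame of tipper between -0.075 and 0.195 m and y of chunk_c in the frame of tipper between -0.075 and 0.075 m and z of chunk_c in the frame of tipper between 0 and 0.06 m and ((z of cup_a in the frame of pot_base between 0.032 and 0.04 m and horizontal distance between each of cup_a, cup_b and pot_base below 0.005 m and angle between each of cup_a, cup_b's own z axis and vertical below 0.08 rad and z of cup_b in the frame of pot_base between 0.068 and 0.076 m) or (z of cup_b in the frame of pot_base between 0.032 and 0.04 m and horizontal distance between each of cup_b, cup_a and pot_base below 0.005 m and angle between each of cup_b, cup_a's own z axis and vertical below 0.08 rad and z of cup_a in the frame of pot_base between 0.068 and 0.076 m)) and linear speed of each of cup_a, cup_b, chunk_a, chunk_b, chunk_c below 0.03 m/s); the robot touches nothing.
It fails at once if a jar is shifted by more than 30 mm or tipped (distance of any of jar_a, jar_b from where it was at the start of the episode above 0.03 m or angle between any of jar_a, jar_b's own z axis and vertical above 0.4 rad).
It also fails if it takes over 72 s, if anything falls off the work surface, if the arm or the gripper's body presses on something with over 40 N, if the wrist force passes 120 N, or if a joint passes its speed limit or range.

## Working session

There is one attempt and no reset: what is moved stays moved. The work goes in short steps, Python scripts to look and compute and a tool call to move; the robot and the scene stay as the last step left them, time stands still between calls to the robot, and variables do not carry over. Pictures are saved under pics/ and viewed, at most 10 in all, crops included, and the job is handed in when it is done.

Besides the shell and the picture viewer there is one more tool, called after "Request:" as name([rows], argument=value, ...), one row to a line, values as JSON. send_rows: Moves the arm, as the interface text tells. Shift numbers are shares of 15 cm and turn numbers shares of 180 degrees, none past 1 either way. Its arguments: {"type":"object","properties":{"moves":{"type":"array"}},"required":["moves"]}

```bash
mkdir -p pics
python3 - <<'E'
from cell import *
import cv2,numpy as np,pickle
print(sense())
d={}
for n in("scene","side","wrist"):
    d[n]=get_image(n); cv2.imwrite(f"pics/{n}0.png",d[n]["img"])
    print(n,{k:np.round(v,3).tolist() for k,v in d[n].items() if k!="img"})
pickle.dump(d,open("d0.pkl","wb"))
E
```

```text
{'clock': 0.0, 'joints': array([ 1.13494300e+00,  2.45801692e-01,  1.55896167e+00, -2.55418637e-05,
        1.33868941e+00, -1.74120026e-01]), 'qvel': array([-0.00092739,  0.0012563 ,  0.00088408,  0.00145327, -0.00034458,
        0.00081461]), 'effort': array([-8.09350786e-05, -4.15837848e+01, -3.14601946e+01,  6.85220794e-02,
        3.33607849e-02, -1.28729976e-04]), 'position': array([0.16795618, 0.62732589, 0.20438142]), 'eef_rot': array([-2.67426286e-04,  1.30490450e-01,  9.91449130e-01, -8.90868961e-04]), 'force': array([-0.62702875, -0.35433712, -0.22359155]), 'ft_torque': array([ 0.03053062, -0.0288024 , -0.02271378]), 'gripper_force': 0.0, 'grip_width': 0.9990901352622035}
scene {'mtx': [[391.113, 0.0, 319.247], [0.0, 391.113, 197.071], [0.0, 0.0, 1.0]], 'dist': [-0.037, 0.0, 0.0, 0.0, 0.0], 'R': [[-0.604, 0.797, 0.006], [0.678, 0.518, -0.521], [-0.418, -0.311, -0.853]], 't': [0.298, -0.216, 1.36]}
side {'mtx': [[469.676, 0.0, 320.562], [0.0, 469.676, 203.702], [0.0, 0.0, 1.0]], 'dist': [-0.062, 0.0, 0.0, 0.0, 0.0], 'R': [[0.796, -0.605, 0.0], [-0.299, -0.394, -0.869], [0.526, 0.692, -0.495]], 't': [-0.398, 0.22, 0.951]}
wrist {'mtx': [[315.541, 0.0, 313.08], [0.0, 315.541, 202.574], [0.0, 0.0, 1.0]], 'dist': [-0.033, 0.0, 0.0, 0.0, 0.0], 'tool_from_camera': [[-0.001, -0.972, -0.236, 0.068], [1.0, -0.001, 0.0, 0.001], [-0.0, -0.236, 0.972, -0.179], [0.0, 0.0, 0.0, 1.0]]}
```

View pics/scene0.png

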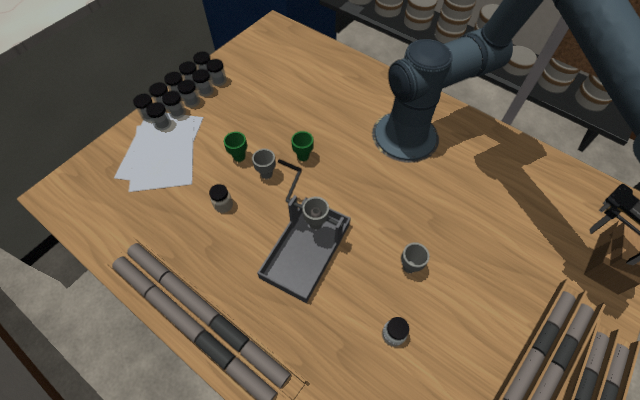

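View pics/side0.png

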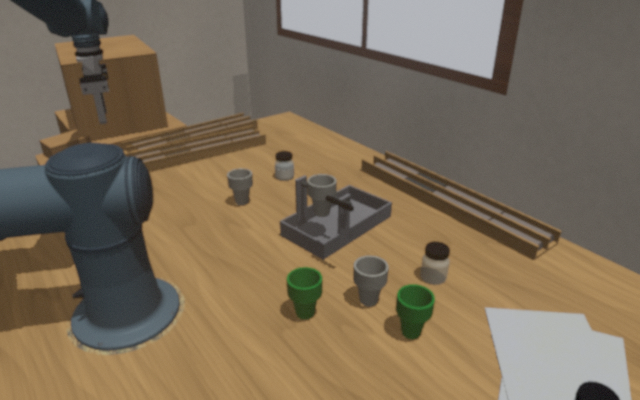

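```bash
cat > h.py <<'E'
import cv2,numpy as np,pickle
def ray(c,uv):
    p=cv2.undistortPoints(np.array([[uv]],float),c["mtx"],c["dist"])[0,0]
    d=c["R"].T@np.array([p[0],p[1],1]); o=-c["R"].T@c["t"]; return o,d
def onz(c,uv,z):
    o,d=ray(c,uv); return o+d*(z-o[2])/d[2]
def tri(c1,u1,c2,u2):
    o,d=ray(c1,u1);p,e=ray(c2,u2)
    s=np.linalg.lstsq(np.c_[d,-e],p-o,rcond=None)[0]
    a=o+d*s[0];b=p+e*s[1]; return (a+b)/2,np.linalg.norm(a-b)
def proj(c,X):
    return cv2.projectPoints(np.array(X,float).reshape(-1,1,3),cv2.Rodrigues(np.array(c["R"]))[0],np.array(c["t"],float),c["mtx"],c["dist"])[0][:,0]
def mask(c,s=70):
    h=cv2.cvtColor(c["img"],cv2.COLOR_BGR2HSV); return ((h[...,1]<s)*255).astype(np.uint8)
def cup(c,seed,z=.092,r=.035,s=70):
    m=mask(c,s); n,l,st,ce=cv2.connectedComponentsWithStats(m)
    ys,xs=np.nonzero(l[seed[1]-6:seed[1]+7,seed[0]-6:seed[0]+7]); 
    k=np.bincount(l[ys+seed[1]-6,xs+seed[0]-6]).argmax(); x,y,w,h,a=st[k]
    top=onz(c,(x+w/2-.5,y-.5),z); o,_=ray(c,(x,y)); v=(top-o)[:2]; v/=np.linalg.norm(v)
    return st[k].tolist(), np.r_[top[:2]-r*v,z]
E
python3 - <<'E'
from h import *
d=pickle.load(open("d0.pkl","rb")); S,D=d["scene"],d["side"]
for n,a,b,z,r in(("cupL",(415,258),(240,186),.092,.035),("cupR",(264,165),(370,280),.092,.035),("jarL",(397,332),(285,165),.08,.03),("jarR",(220,198),(436,262),.08,.03)):
    print(n,cup(S,a,z,r),cup(D,b,z,r))
m=mask(S);m2=mask(D)
a=np.hstack([cv2.resize(x,None,fx=1,fy=1) for x in(m,)])
c1=cv2.resize(S["img"][185:305,250:360],None,fx=4,fy=4,interpolation=cv2.INTER_CUBIC)
c2=cv2.resize(D["img"][165:270,270:400],None,fx=3,fy=3,interpolation=cv2.INTER_CUBIC)
c3=cv2.resize(S["img"][140:230,265:345],None,fx=3,fy=3,interpolation=cv2.INTER_CUBIC)
H=600;o=np.zeros((600,800,3),np.uint8);o[:480,:440]=c1;o[:270,440:440+240]=c3;o[280:595,440-0:440+360]=c2[:,:360]
cv2.imwrite("pics/m.png",o)
E
```

```text
cupL ([401, 242, 29, 31, 661], array([0.41782292, 0.24209771, 0.092     ])) ([227, 168, 25, 36, 622], array([0.41424983, 0.25990671, 0.092     ]))
cupR ([252, 149, 23, 30, 517], array([ 0.41596555, -0.26857859,  0.092     ])) ([354, 256, 35, 50, 1267], array([ 0.41653812, -0.27364416,  0.092     ]))
jarL ([383, 317, 26, 29, 581], array([0.611799  , 0.30071618, 0.08      ])) ([275, 160, 19, 20, 325], array([0.56019938, 0.25685994, 0.08      ]))
jarR ([210, 185, 23, 28, 448], array([ 0.57802899, -0.28545133,  0.08      ])) ([422, 257, 27, 27, 538], array([ 0.5331653 , -0.33904349,  0.08      ]))
```

View pics/m.png

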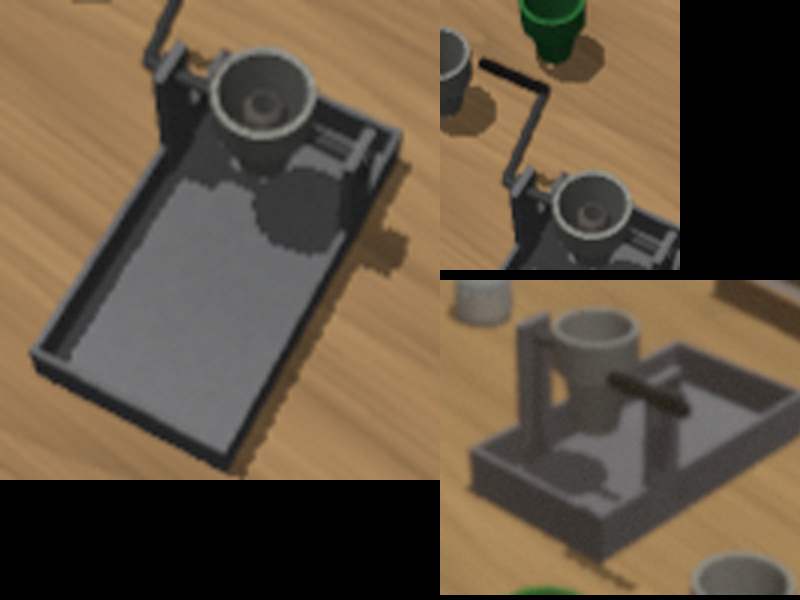

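Run:
```python
from h import *
d=pickle.load(open("d0.pkl","rb")); S,D=d["scene"],d["side"]
np.set_printoptions(precision=4,suppress=True)
print("pot tri",tri(S,(315.3,207.9),D,(321.8,183)),"onz",onz(S,(315.3,207.9),.157),onz(D,(321.8,183),.157))
e1=tri(S,(278.7,161),D,(352.3,208)); e2=tri(S,(301,170.3),D,(327.3,198)); print("bar",e1,e2)
z1,z2=onz(S,(278.7,161),.173),onz(S,(301,170.3),.173);print(z1,z2,np.linalg.norm(z1-z2))
z1,z2=onz(D,(352.3,208),.173),onz(D,(327.3,198),.173);print(z1,z2,np.linalg.norm(z1-z2))
A,B,C=[onz(S,p,.045) for p in((258.5,273),(307,300.5),(350,217.5))]
print("tray",A,B,C,np.linalg.norm(A-B),np.linalg.norm(B-C),np.arctan2(*(B-C)[1::-1]),np.arctan2(*(B-A)[1::-1]))
yaw=np.arctan2(*(B-C)[1::-1])
```

```text
pot tri (array([ 0.4896, -0.0177,  0.15  ]), np.float64(0.00072050508472425)) onz [ 0.4925 -0.015   0.157 ] [ 0.4816 -0.0288  0.157 ]
bar (array([ 0.4433, -0.1816,  0.1732]), np.float64(0.0017208919735237345)) (array([ 0.4299, -0.1138,  0.1716]), np.float64(0.0026240260254921325))
[ 0.4425 -0.1812  0.173 ] [ 0.4296 -0.1124  0.173 ] 0.06997454934698998
[ 0.4442 -0.1819  0.173 ] [ 0.4292 -0.1169  0.173 ] 0.06673511026283203
tray [ 0.6942 -0.0528  0.045 ] [0.6739 0.0967 0.045 ] [0.406  0.0455 0.045 ] 0.15092656709437316 0.2728219449173582 0.18893775898626083 1.7052424388059415
```

Request:
send_rows([
  [1,[0.8,-1,0.4],[0,0,-0.072]],
  [1,[0.8,-1,0.4],[0,0,-0.072]],
  [1,[0.8,-1,0.4],[0,0,-0.072]],
  [1,[0.8,-1,0.4],[0,0,-0.072]],
  [1,[0.8,-1,0.4],[0,0,-0.072]],
])

```text
clock: 0.65
position: [0.2917, 0.4755, 0.2679]
eef_rot: [0.001, 0.244, 0.97, 0.001]
force: [-0.5, 0.3, 0.3]
grip_width: 0.997
gripper_force: 0.0
```

Request:
send_rows([
  [1,[0.8,-1,0],[0,0,-0.072]],
  [1,[0.8,-1,0],[0,0,-0.072]],
  [1,[0.8,-1,0],[0,0,-0.072]],
  [1,[0.8,-1,0],[0,0,-0.072]],
])

```text
clock: 1.05
position: [0.4088, 0.3265, 0.265]
eef_rot: [-0.0, 0.35, 0.937, -0.0]
force: [-0.3, 1.1, 0.6]
grip_width: 1.002
gripper_force: 0.0
```

Request:
send_rows([
  [1,[0,-0.57,0],[0,0,-0.072]],
  [1,[0,-0.57,0],[0,0,-0.072]],
  [1,[0,-0.57,0],[0,0,-0.072]],
  [1,[0,-0.57,0],[0,0,-0.072]],
])

```text
clock: 1.45
position: [0.4081, 0.2425, 0.2652]
eef_rot: [-0.0, 0.453, 0.891, 0.0]
force: [-0.5, 1.1, -0.1]
grip_width: 0.997
gripper_force: 0.0
```

```bash
cat >> h.py <<'E'
from scipy.spatial.transform import Rotation as Ro
def wcam(s,w):
    q=s["eef_rot"]; R=Ro.from_quat([q[1],q[2],q[3],q[0]]).as_matrix(); T=np.array(w["tool_from_camera"])
    Rc=R@T[:3,:3]; tc=R@T[:3,3]+s["position"]
    return dict(img=w["img"],mtx=np.array(w["mtx"]),dist=np.array(w["dist"]),R=Rc.T,t=-Rc.T@tc)
def snap(name):
    from cell import sense,get_image
    s=sense(); w=wcam(s,get_image("wrist")); pickle.dump(w,open(name+".pkl","wb")); cv2.imwrite(f"pics/{name}.png",w["img"]); return s,w
E
python3 - <<'E'
from h import *
s,w=snap("w1")
print(s["position"], proj(w,[.416,.245,.092]))
E
```

```text
[0.40809295 0.24253743 0.26520192] [[319.35909187 190.25872192]]
```

View pics/w1.png

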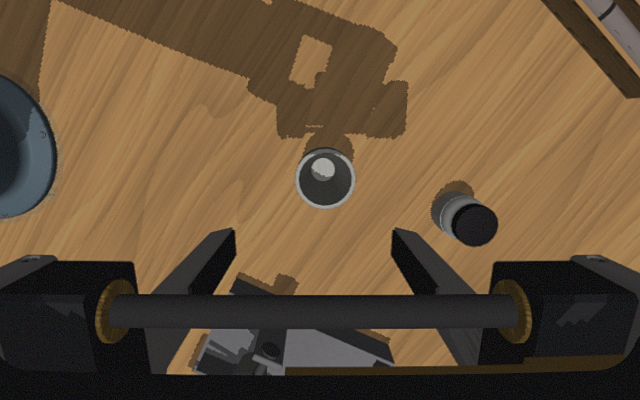

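Request:
send_rows([
  [1,[0.07,-0.87,0],[0,0,-0.048]],
  [1,[0.07,-0.87,0],[0,0,-0.048]],
  [1,[0.07,-0.87,0],[0,0,-0.048]],
  [1,[0.07,-0.87,0],[0,0,-0.048]],
])

```text
clock: 1.9
position: [0.4191, 0.1107, 0.2654]
eef_rot: [0.0, 0.52, 0.854, -0.0]
force: [1.0, 0.2, -0.3]
grip_width: 1.001
gripper_force: 0.0
```

Request:
send_rows([
  [1,[0.07,-0.87,0],[0,0,-0.048]],
  [1,[0.07,-0.87,0],[0,0,-0.048]],
  [1,[0.07,-0.87,0],[0,0,-0.048]],
  [1,[0.07,-0.87,0],[0,0,-0.048]],
])

```text
clock: 2.3
position: [0.4299, -0.0196, 0.2654]
eef_rot: [-0.0, 0.583, 0.813, -0.0]
force: [0.1, -0.6, -0.2]
grip_width: 1.002
gripper_force: 0.0
```

Request:
send_rows([
  [1,[0.05,-0.87,0],[0,0,-0.048]],
  [1,[0.05,-0.87,0],[0,0,-0.048]],
  [1,[0.05,-0.87,0],[0,0,-0.048]],
  [1,[0.05,-0.87,0],[0,0,-0.048]],
])

```text
clock: 2.7
position: [0.4376, -0.1498, 0.2652]
eef_rot: [-0.0, 0.642, 0.767, 0.0]
force: [0.4, 0.5, -0.1]
grip_width: 0.999
gripper_force: 0.0
```

Run:
```python
from h import *
w=pickle.load(open("w1.pkl","rb"))
print(onz(w,(325,177.5),.092))
s,w=snap("w2")
print(s["position"], proj(w,[[.4375,-.1475,.173],[.4915,-.0145,.157],[.416,-.27,.092]]))
```

```text
[0.41244851 0.26057206 0.092     ]
[ 0.43763026 -0.14978142  0.26516631] [[312.97031827 203.14438578]
 [402.61128736  60.34583618]
 [278.16739651 280.15836016]]
```

View pics/w2.png

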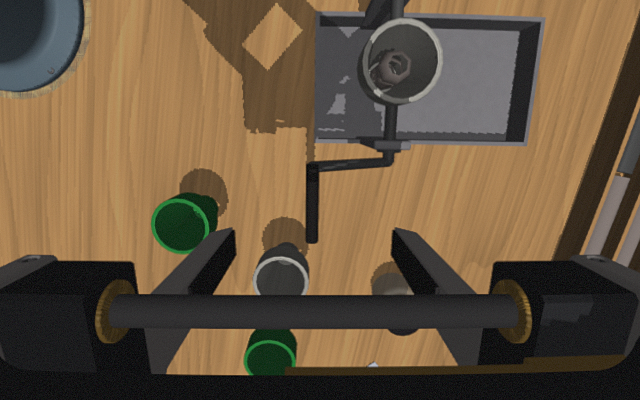

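Request:
send_rows([
  [1,[0,-0.02,-0.3],[0,0,0]],
  [1,[0,-0.02,-0.6],[0,0,0]],
  [1,[0,-0.02,-0.74],[0,0,0]],
  [-1,[0,-0.02,-0.74],[0,0,0]],
  [-1,[0,-0.02,-0.74],[0,0,0]],
  [-1,[0,-0.02,-0.74],[0,0,0]],
  [-1,[0,-0.02,-0.74],[0,0,0]],
  [-1,[0,-0.02,-0.74],[0,0,0]],
])

```text
clock: 3.55
position: [0.4375, -0.1524, 0.1558]
eef_rot: [0.001, 0.641, 0.767, 0.0]
force: [0.0, -0.4, -0.6]
grip_width: 0.608
gripper_force: 0.0
```

Run:
```python
from cell import *
import numpy as np
s=sense();print(s["clock"],s["position"],s["force"],s["grip_width"],s["gripper_force"])
c,n=np.cos(.18),np.sin(.18)
f0=np.arctan2(48,-76)
for t in np.linspace(.1,2.45,24):
    f=f0-t; dx=.09*np.cos(f)+.076; dz=.09*np.sin(f)-.048
    print(round(t,2),np.round(np.array([dx*c,dx*n,dz])/.15,2).tolist())
```

```text
3.55 [ 0.43748949 -0.15241332  0.15579603] [ 0.04506638 -0.41159408 -0.6103056 ] 0.6084316729390391 0.0
0.1 [0.03, 0.01, 0.05]
0.2 [0.07, 0.01, 0.1]
0.3 [0.12, 0.02, 0.14]
0.41 [0.16, 0.03, 0.17]
0.51 [0.22, 0.04, 0.21]
0.61 [0.27, 0.05, 0.23]
0.71 [0.33, 0.06, 0.25]
0.82 [0.39, 0.07, 0.27]
0.92 [0.45, 0.08, 0.28]
1.02 [0.51, 0.09, 0.28]
1.12 [0.57, 0.1, 0.28]
1.22 [0.63, 0.11, 0.27]
1.33 [0.68, 0.12, 0.25]
1.43 [0.74, 0.13, 0.23]
1.53 [0.79, 0.14, 0.2]
1.63 [0.84, 0.15, 0.17]
1.73 [0.89, 0.16, 0.13]
1.84 [0.93, 0.17, 0.09]
1.94 [0.97, 0.18, 0.04]
2.04 [1.01, 0.18, -0.01]
2.14 [1.03, 0.19, -0.07]
2.25 [1.06, 0.19, -0.12]
2.35 [1.07, 0.2, -0.18]
2.45 [1.08, 0.2, -0.24]
```

Request:
send_rows([
  [-1,[0,0,0],[0,0,0]],
  [-1,[0,0,0],[0,0,0]],
  [-1,[0,0,0],[0,0,0]],
  [-1,[0,0,0],[0,0,0]],
  [-1,[0,0,0],[0,0,0]],
  [-1,[0,0,0],[0,0,0]],
  [-1,[0,0,0],[0,0,0]],
  [-1,[0,0,0],[0,0,0]],
])

```text
clock: 4.35
position: [0.4367, -0.1521, 0.1544]
eef_rot: [-0.0, 0.642, 0.767, 0.0]
force: [0.1, -0.1, -0.6]
grip_width: 0.117
gripper_force: 30.0
```

Request:
send_rows([
  [-1,[0.03,0.01,0.05],[0,0,0]],
  [-1,[0.07,0.01,0.1],[0,0,0]],
  [-1,[0.12,0.02,0.14],[0,0,0]],
  [-1,[0.16,0.03,0.17],[0,0,0]],
  [-1,[0.22,0.04,0.21],[0,0,0]],
  [-1,[0.27,0.05,0.23],[0,0,0]],
  [-1,[0.33,0.06,0.25],[0,0,0]],
  [-1,[0.39,0.07,0.27],[0,0,0]],
])

```text
clock: 5.15
position: [0.4953, -0.1424, 0.1967]
eef_rot: [-0.0, 0.641, 0.767, -0.002]
force: [-5.2, -3.5, 2.0]
grip_width: 0.119
gripper_force: 30.0
```

Request:
send_rows([
  [-1,[0.06,0.01,0.01],[0,0,0]],
  [-1,[0.12,0.02,0.01],[0,0,0]],
  [-1,[0.18,0.03,0.01],[0,0,0]],
  [-1,[0.24,0.04,0.0],[0,0,0]],
  [-1,[0.29,0.05,-0.02],[0,0,0]],
  [-1,[0.35,0.06,-0.04],[0,0,0]],
  [-1,[0.4,0.07,-0.07],[0,0,0]],
  [-1,[0.45,0.08,-0.1],[0,0,0]],
])

```text
clock: 5.95
position: [0.5632, -0.1308, 0.1804]
eef_rot: [0.001, 0.641, 0.767, -0.001]
force: [-3.2, -5.7, 1.2]
grip_width: 0.113
gripper_force: 30.0
```

Request:
send_rows([
  [-1,[0.05,0.01,-0.04],[0,0,0]],
  [-1,[0.09,0.02,-0.08],[0,0,0]],
  [-1,[0.13,0.03,-0.13],[0,0,0]],
  [-1,[0.17,0.03,-0.18],[0,0,0]],
  [-1,[0.19,0.04,-0.24],[0,0,0]],
  [-1,[0.22,0.04,-0.29],[0,0,0]],
  [-1,[0.23,0.05,-0.34],[0,0,0]],
  [-1,[0.23,0.05,-0.37],[0,0,0]],
])

```text
clock: 6.75
position: [0.5986, -0.1239, 0.1251]
eef_rot: [0.002, 0.642, 0.767, -0.001]
force: [-0.7, -7.0, 3.7]
grip_width: 0.119
gripper_force: 30.0
```

Run:
```python
from h import *
from cell import *
s=sense();print(s["position"],s["force"])
S=get_image("scene");S["img"]=S["img"];pickle.dump(S,open("s3.pkl","wb"))
D=get_image("side")
o=np.hstack([cv2.resize(S["img"][180:310,240:370],(400,400)),cv2.resize(D["img"][150:280,270:400],(400,400))])
cv2.imwrite("pics/s3.png",o)
```

```text
[ 0.59862002 -0.12393248  0.12511718] [-0.70422644 -6.99384239  3.66230744]
```

View pics/s3.png

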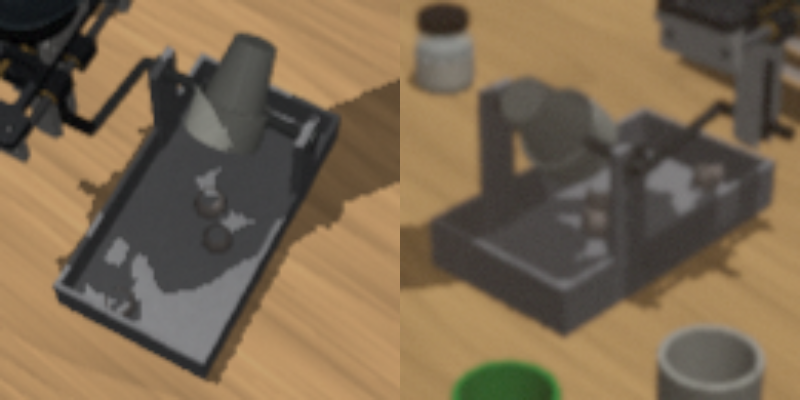

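Request:
send_rows([
  [-1,[-0.01,-0.01,0.07],[0,0,0]],
  [-1,[-0.04,-0.01,0.13],[0,0,0]],
  [-1,[-0.06,-0.02,0.19],[0,0,0]],
  [-1,[-0.1,-0.02,0.24],[0,0,0]],
  [-1,[-0.14,-0.03,0.29],[0,0,0]],
  [-1,[-0.18,-0.04,0.33],[0,0,0]],
  [-1,[-0.23,-0.05,0.37],[0,0,0]],
  [-1,[-0.28,-0.06,0.4],[0,0,0]],
])

```text
clock: 7.65
position: [0.5581, -0.1308, 0.1867]
eef_rot: [0.003, 0.642, 0.767, 0.003]
force: [6.0, 0.5, 1.9]
grip_width: 0.121
gripper_force: 30.0
```

Request:
send_rows([
  [-1,[-0.05,-0.01,0.03],[0,0,0]],
  [-1,[-0.11,-0.02,0.05],[0,0,0]],
  [-1,[-0.16,-0.03,0.07],[0,0,0]],
  [-1,[-0.22,-0.04,0.08],[0,0,0]],
  [-1,[-0.28,-0.05,0.08],[0,0,0]],
  [-1,[-0.34,-0.06,0.08],[0,0,0]],
  [-1,[-0.4,-0.07,0.07],[0,0,0]],
  [-1,[-0.46,-0.08,0.05],[0,0,0]],
])

```text
clock: 8.45
position: [0.489, -0.1425, 0.1957]
eef_rot: [0.003, 0.641, 0.767, 0.003]
force: [0.7, 3.3, 10.2]
grip_width: 0.118
gripper_force: 30.0
```

Request:
send_rows([
  [-1,[-0.06,-0.01,-0.02],[0,0,0]],
  [-1,[-0.11,-0.02,-0.04],[0,0,0]],
  [-1,[-0.17,-0.03,-0.08],[0,0,0]],
  [-1,[-0.21,-0.04,-0.11],[0,0,0]],
  [-1,[-0.26,-0.05,-0.15],[0,0,0]],
  [-1,[-0.3,-0.05,-0.2],[0,0,0]],
  [-1,[-0.33,-0.06,-0.25],[0,0,0]],
  [-1,[-0.34,-0.06,-0.27],[0,0,0]],
])

```text
clock: 9.25
position: [0.4367, -0.1516, 0.1535]
eef_rot: [0.001, 0.642, 0.767, 0.002]
force: [1.6, 10.9, 24.9]
grip_width: 0.115
gripper_force: 30.0
```

Request:
send_rows([
  [1,[0,0,0],[0,0,0]],
  [1,[0,0,0],[0,0,0]],
  [1,[0,0,0],[0,0,0]],
  [1,[0,0,0],[0,0,0]],
  [1,[0,0,0.2],[0,0,0]],
  [1,[0,0,0.5],[0,0,0]],
  [1,[0,0,0.75],[0,0,0]],
])

```text
clock: 9.95
position: [0.4348, -0.1521, 0.2652]
eef_rot: [-0.0, 0.641, 0.767, -0.0]
force: [0.8, 0.1, 0.2]
grip_width: 0.677
gripper_force: 0.0
```

Request:
send_rows([
  [1,[-0.12,-1,0],[0,0,0]],
  [1,[-0.12,-1,0],[0,0,0]],
  [1,[-0.12,-1,0],[0,0,0]],
  [1,[-0.12,-1,0],[0,0,0]],
  [1,[-0.12,-1,0],[0,0,0]],
])

```text
clock: 10.45
position: [0.4166, -0.3027, 0.2632]
eef_rot: [-0.001, 0.642, 0.767, 0.0]
force: [0.2, -0.8, -0.0]
grip_width: 0.998
gripper_force: 0.0
```

Run:
```python
from h import *
s,w=snap("w4")
print(s["position"],s["force"],s["joints"])
h=cv2.cvtColor(w["img"],cv2.COLOR_BGR2HSV)
for nm,m in(("green",(h[...,1]>100)&(h[...,0]>45)&(h[...,0]<80)),("grey",(h[...,1]<60)&(h[...,2]>90))):
    n,l,st,ce=cv2.connectedComponentsWithStats((m*255).astype(np.uint8))
    for i in range(1,n):
        if st[i,4]>150: print(nm,st[i],ce[i])
print(proj(w,[[.4375,-.1475,.173],[.416,-.27,.092]]))
```

```text
[ 0.41659316 -0.30269049  0.2631562 ] [ 0.1808599  -0.8200937  -0.03716182] [-8.48796592e-01 -1.20350013e-01  1.83502623e+00  1.09666816e-05
  1.42885841e+00 -1.02476336e+00]
green [ 178   62   71   68 3680] [212.53070652  96.10842391]
green [ 276  224   58   63 2771] [304.67737279 256.05304944]
grey [ 437    0  150   21 2128] [510.17763158   9.02584586]
grey [289 132  62  62 717] [319.83542538 164.18131102]
grey [307 144  24  24 442] [318.32579186 155.25113122]
grey [622 155  18  49 451] [633.09090909 185.70509978]
grey [421 184  36  41 240] [430.80833333 200.4125    ]
grey [600 206  34  54 766] [616.35117493 231.89686684]
grey [629 244  11  29 166] [635.81927711 260.81325301]
grey [ 251  328  207   48 6246] [361.30003202 350.68539866]
[[373.72861582  20.97194483]
 [317.42453113 160.07979901]]
```

View pics/w4.png

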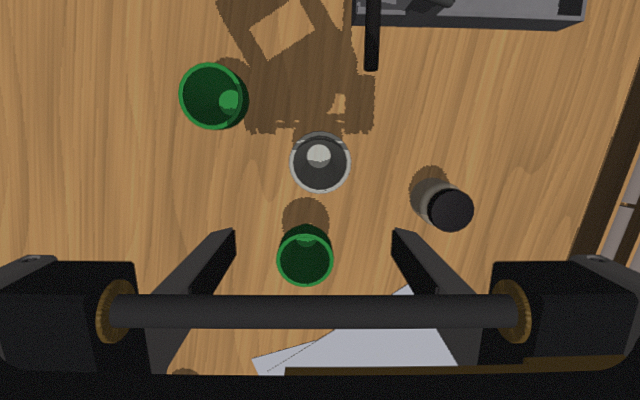

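Run:
```python
from h import *
w=pickle.load(open("w4.pkl","rb"))
for p in((319.5,162.5),(212,96),(305,257)): print(onz(w,p,.092))
print(onz(w,(450,210),.08))
P=onz(w,(319.5,162.5),.092); print((P-[.4166,-.3027,.2632+.033])/.15)
```

```text
[ 0.41874351 -0.27223414  0.092     ]
[ 0.2934228  -0.22241393  0.092     ]
[ 0.42186863 -0.38600359  0.092     ]
[ 0.5831017  -0.30177475  0.08      ]
[ 0.01429004  0.20310577 -1.36133333]
```

Request:
send_rows([
  [1,[0.014,0.203,0],[0,0,0]],
  [1,[0.014,0.203,-0.3],[0,0,0]],
  [1,[0.014,0.203,-0.6],[0,0,0]],
  [1,[0.014,0.203,-0.9],[0,0,0]],
  [1,[0.014,0.203,-1],[0,0,0]],
])

```text
clock: 11.0
position: [0.4172, -0.2673, 0.109]
eef_rot: [-0.004, 0.64, 0.768, 0.0]
force: [-0.9, -0.7, 0.0]
grip_width: 1.0
gripper_force: 0.0
```

Request:
send_rows([
  [1,[0,0,-0.2],[0,0,0]],
  [1,[0,0,-0.36],[0,0,0]],
  [1,[0,0,-0.36],[0,0,0]],
  [-1,[0,0,-0.36],[0,0,0]],
  [-1,[0,0,-0.36],[0,0,0]],
  [-1,[0,0,-0.36],[0,0,0]],
  [-1,[0,0,-0.36],[0,0,0]],
  [-1,[0,0,-0.36],[0,0,0]],
])

```text
clock: 11.8
position: [0.4201, -0.2725, 0.0613]
eef_rot: [0.001, 0.641, 0.767, -0.0]
force: [-0.1, 0.2, 6.1]
grip_width: 0.733
gripper_force: 29.9
```

Request:
send_rows([
  [-1,[0,0,0.3],[0,0,0]],
  [-1,[0,0,0.6],[0,0,0]],
  [-1,[0,0,0.9],[0,0,0]],
  [-1,[0,0,1],[0,0,0]],
])

```text
clock: 12.2
position: [0.421, -0.2734, 0.215]
eef_rot: [0.004, 0.641, 0.767, -0.0]
force: [-0.0, -0.3, -1.6]
grip_width: 0.734
gripper_force: 29.8
```

Request:
send_rows([
  [-1,[0,0,0.3],[0,0,0]],
  [-1,[0,0.1,0.4],[0,0,0]],
  [-1,[0.24,0.5,0.4],[0,0,0]],
  [-1,[0.24,0.7,0.4],[0,0,0]],
  [-1,[0.24,0.86,0.4],[0,0,0]],
  [-1,[0.24,0.86,0.4],[0,0,0]],
])

```text
clock: 12.8
position: [0.4549, -0.1399, 0.2682]
eef_rot: [-0.001, 0.64, 0.768, 0.0]
force: [-0.2, -0.1, -1.5]
grip_width: 0.732
gripper_force: 29.8
```

Request:
send_rows([
  [-1,[0.1,0.3,0],[0,0,0]],
  [-1,[0.2,0.6,0],[0,0,0]],
  [-1,[0.236,0.86,0],[0,0,0]],
  [-1,[0.236,0.86,0],[0,0,0]],
  [-1,[0.236,0.86,0],[0,0,0]],
])

```text
clock: 13.3
position: [0.4905, -0.0139, 0.2688]
eef_rot: [-0.001, 0.641, 0.767, -0.001]
force: [0.0, -0.0, -1.1]
grip_width: 0.733
gripper_force: 29.8
```

Run:
```python
from h import *
from cell import *
s=sense();print(s["position"],s["force"],s["grip_width"])
S=get_image("scene");D=get_image("side");pickle.dump((S,D),open("s5.pkl","wb"))
s,w=snap("w5")
o=np.hstack([cv2.resize(S["img"][140:250,265:375],(400,400)),cv2.resize(D["img"][110:240,265:395],(400,400))])
cv2.imwrite("pics/s5.png",o)
```

```text
[ 0.49047155 -0.01390451  0.26876117] [ 0.00847045 -0.02631044 -1.10519667] 0.7332563619707877
```

View pics/s5.png

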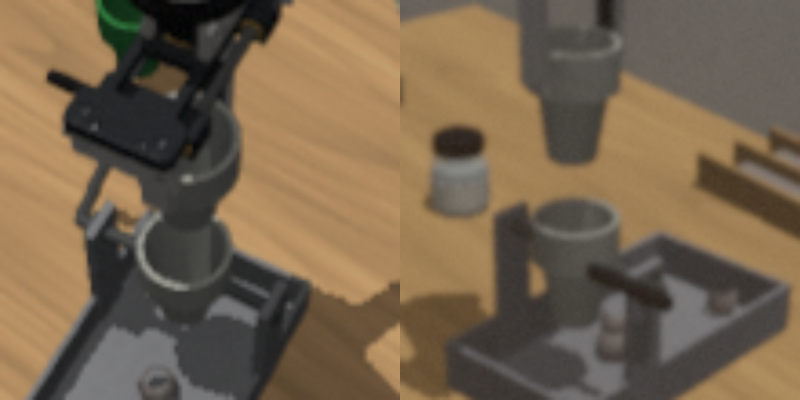

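Request:
send_rows([
  [-1,[0.007,-0.004,-0.2],[0,0,0]],
  [-1,[0.007,-0.004,-0.35],[0,0,0]],
  [-1,[0.007,-0.004,-0.45],[0,0,0]],
  [-1,[0.007,-0.004,-0.55],[0,0,0]],
  [-1,[0.007,-0.004,-0.6],[0,0,0]],
  [-1,[0.007,-0.004,-0.65],[0,0,0]],
  [-1,[0.007,-0.004,-0.68],[0,0,0]],
  [-1,[0.007,-0.004,-0.68],[0,0,0]],
])

```text
clock: 14.25
position: [0.4917, -0.0142, 0.1677]
eef_rot: [-0.0, 0.641, 0.767, -0.0]
force: [0.4, -0.6, -1.5]
grip_width: 0.733
gripper_force: 29.8
```

Still free of contact, 6 mm above home; ease down.

Request:
send_rows([
  [-1,[0,0,-0.02],[0,0,0]],
  [-1,[0,0,-0.03],[0,0,0]],
  [-1,[0,0,-0.04],[0,0,0]],
  [-1,[0,0,-0.045],[0,0,0]],
  [-1,[0,0,-0.05],[0,0,0]],
  [-1,[0,0,-0.05],[0,0,0]],
])

```text
clock: 14.85
position: [0.4926, -0.0142, 0.162]
eef_rot: [0.001, 0.641, 0.767, 0.001]
force: [-0.6, 2.1, 5.5]
grip_width: 0.734
gripper_force: 29.9
```

Request:
send_rows([
  [1,[0,0,0],[0,0,0]],
  [1,[0,0,0],[0,0,0]],
  [1,[0,0,0],[0,0,0]],
  [1,[0,0,0],[0,0,0]],
  [1,[0,0,0.2],[0,0,0]],
  [1,[0,0,0.5],[0,0,0]],
  [1,[0,0,0.73],[0,0,0]],
  [1,[0,0,0.73],[0,0,0]],
])

```text
clock: 15.65
position: [0.4945, -0.015, 0.2758]
eef_rot: [0.005, 0.641, 0.767, 0.002]
force: [-0.3, 0.3, 0.4]
grip_width: 0.999
gripper_force: 0.0
```

Request:
send_rows([
  [1,[-0.1,0.3,0],[0,0,0]],
  [1,[-0.2,0.6,0],[0,0,0]],
  [1,[-0.25,0.8,0],[0,0,0]],
  [1,[-0.25,0.8,0],[0,0,0]],
])

```text
clock: 16.05
position: [0.4528, 0.1082, 0.2688]
eef_rot: [-0.001, 0.64, 0.769, -0.0]
force: [-1.3, 0.1, -0.6]
grip_width: 0.999
gripper_force: 0.0
```

Request:
send_rows([
  [1,[-0.1,0.3,0],[0,0,0]],
  [1,[-0.2,0.6,0],[0,0,0]],
  [1,[-0.25,0.8,0],[0,0,0]],
  [1,[-0.25,0.8,0],[0,0,0]],
  [1,[-0.25,0.8,0],[0,0,0]],
])

```text
clock: 16.55
position: [0.4168, 0.2252, 0.2691]
eef_rot: [-0.0, 0.641, 0.767, -0.001]
force: [0.4, -0.5, 0.4]
grip_width: 1.0
gripper_force: 0.0
```

Run:
```python
from h import *
from cell import *
s,w=snap("w6")
print(s["clock"],s["position"],s["joints"])
h=cv2.cvtColor(w["img"],cv2.COLOR_BGR2HSV)
n,l,st,ce=cv2.connectedComponentsWithStats((((h[...,1]<60)&(h[...,2]>90))*255).astype(np.uint8))
for i in range(1,n):
    x,y,W,H,a=st[i]
    if a>150 and y+H<260:
        P=onz(w,(x+W/2-.5,y+H/2-.5),.092); print(st[i],P,(P-[s["position"][0],s["position"][1],s["position"][2]+.033])/.15)
S=get_image("scene");D=get_image("side");pickle.dump((S,D),open("s6.pkl","wb"))
o=np.zeros((600,800,3),np.uint8)
o[:300,:300]=cv2.resize(S["img"][150:250,265:365],(300,300));o[:300,400:700]=cv2.resize(D["img"][130:240,265:375],(300,300))
o[300:600,:480]=cv2.resize(w["img"],(480,300));cv2.imwrite("pics/s6.png",o)
```

```text
16.55 [0.41677433 0.22523327 0.26910803] [ 2.55886576e-01 -2.31720970e-01  1.92093869e+00 -6.73840773e-04
  1.45371683e+00  7.73679699e-02]
[444 109  35  48 476] [0.56794527 0.31565532 0.092     ] [ 1.00780628  0.60281363 -1.40072022]
[285 128  62  61 669] [0.41375727 0.25882082 0.092     ] [-0.0201137   0.22391697 -1.40072022]
[303 140  25  24 439] [0.4119103  0.26585524 0.092     ] [-0.03242685  0.27081313 -1.40072022]
```

View pics/s6.png

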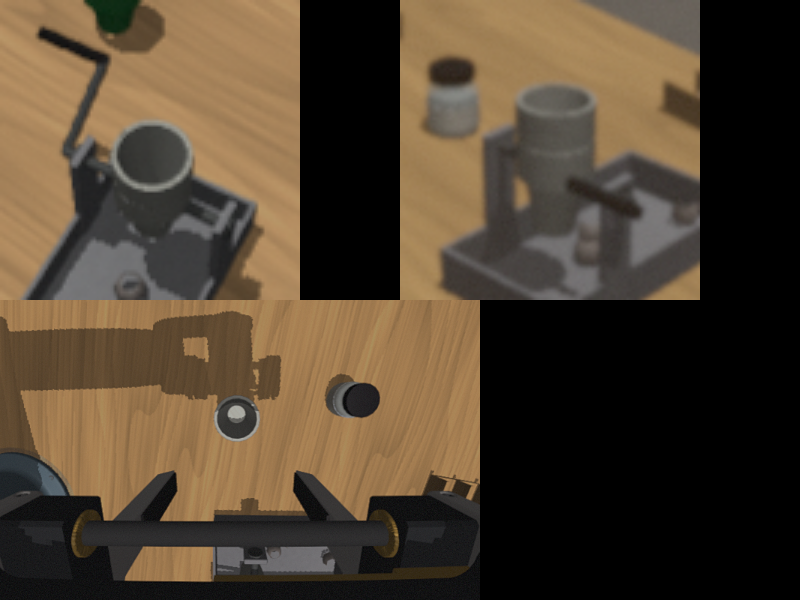

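Request:
send_rows([
  [1,[-0.02,0.224,0],[0,0,0]],
  [1,[-0.02,0.224,-0.3],[0,0,0]],
  [1,[-0.02,0.224,-0.6],[0,0,0]],
  [1,[-0.02,0.224,-0.9],[0,0,0]],
  [1,[-0.02,0.224,-1],[0,0,0]],
  [1,[-0.02,0.224,-1],[0,0,0]],
])

```text
clock: 17.3
position: [0.412, 0.2575, 0.1168]
eef_rot: [-0.002, 0.642, 0.767, -0.003]
force: [-0.3, 0.2, -0.1]
grip_width: 1.0
gripper_force: 0.0
```

Request:
send_rows([
  [1,[0,0,-0.2],[0,0,0]],
  [1,[0,0,-0.4],[0,0,0]],
  [1,[0,0,-0.4],[0,0,0]],
  [-1,[0,0,-0.4],[0,0,0]],
  [-1,[0,0,-0.4],[0,0,0]],
  [-1,[0,0,-0.4],[0,0,0]],
  [-1,[0,0,-0.4],[0,0,0]],
  [-1,[0,0,-0.4],[0,0,0]],
])

```text
clock: 18.1
position: [0.415, 0.2598, 0.0617]
eef_rot: [0.001, 0.641, 0.767, 0.001]
force: [-2.4, -0.2, 7.6]
grip_width: 0.748
gripper_force: 29.9
```

Request:
send_rows([
  [-1,[0,0,0.3],[0,0,0]],
  [-1,[0,0,0.6],[0,0,0]],
  [-1,[0,0,0.9],[0,0,0]],
  [-1,[0,0,1],[0,0,0]],
])

```text
clock: 18.5
position: [0.4161, 0.2602, 0.2154]
eef_rot: [0.002, 0.641, 0.767, 0.004]
force: [1.4, 0.2, -0.2]
grip_width: 0.75
gripper_force: 29.9
```

Request:
send_rows([
  [-1,[0.05,-0.1,0.3],[0,0,0]],
  [-1,[0.1,-0.3,0.6],[0,0,0]],
  [-1,[0.2,-0.6,0.6],[0,0,0]],
  [-1,[0.26,-0.91,0.6],[0,0,0]],
  [-1,[0.26,-0.91,0.6],[0,0,0]],
  [-1,[0.26,-0.91,0.6],[0,0,0]],
])

```text
clock: 19.1
position: [0.4525, 0.122, 0.2986]
eef_rot: [-0.001, 0.642, 0.766, -0.001]
force: [-0.9, 0.1, -1.6]
grip_width: 0.747
gripper_force: 29.9
```

Request:
send_rows([
  [-1,[0.1,-0.3,0],[0,0,0]],
  [-1,[0.2,-0.6,0],[0,0,0]],
  [-1,[0.257,-0.92,0],[0,0,0]],
  [-1,[0.257,-0.92,0],[0,0,0]],
  [-1,[0.257,-0.92,0],[0,0,0]],
  [-1,[0.257,-0.92,0],[0,0,0]],
])

```text
clock: 19.7
position: [0.491, -0.0135, 0.2994]
eef_rot: [-0.001, 0.641, 0.768, -0.0]
force: [-0.0, 0.2, -1.4]
grip_width: 0.747
gripper_force: 29.9
```

Request:
send_rows([
  [-1,[0.009,-0.006,-0.15],[0,0,0]],
  [-1,[0.009,-0.006,-0.3],[0,0,0]],
  [-1,[0.009,-0.006,-0.4],[0,0,0]],
  [-1,[0.009,-0.006,-0.5],[0,0,0]],
  [-1,[0.009,-0.006,-0.57],[0,0,0]],
  [-1,[0.009,-0.006,-0.61],[0,0,0]],
  [-1,[0.009,-0.006,-0.63],[0,0,0]],
  [-1,[0.009,-0.006,-0.63],[0,0,0]],
])

```text
clock: 20.5
position: [0.4928, -0.0161, 0.2056]
eef_rot: [0.0, 0.641, 0.767, 0.0]
force: [1.0, 0.4, -1.8]
grip_width: 0.751
gripper_force: 29.9
```

Request:
send_rows([
  [-1,[0,0,-0.02],[0,0,0]],
  [-1,[0,0,-0.03],[0,0,0]],
  [-1,[0,0,-0.04],[0,0,0]],
  [-1,[0,0,-0.045],[0,0,0]],
  [-1,[0,0,-0.05],[0,0,0]],
  [-1,[0,0,-0.05],[0,0,0]],
])

```text
clock: 21.1
position: [0.493, -0.0161, 0.1985]
eef_rot: [0.0, 0.641, 0.767, 0.0]
force: [-0.5, 1.3, 2.0]
grip_width: 0.747
gripper_force: 29.9
```

Seated (z as expected, contact force); release and retreat up and aside.

Request:
send_rows([
  [1,[0,0,0],[0,0,0]],
  [1,[0,0,0],[0,0,0]],
  [1,[0,0,0],[0,0,0]],
  [1,[0,0,0],[0,0,0]],
  [1,[0,0,0.2],[0,0,0]],
  [1,[0,0,0.5],[0,0,0]],
  [1,[0,0,0.73],[0,0,0]],
  [1,[0,0,0.73],[0,0,0]],
])

```text
clock: 21.9
position: [0.4952, -0.0168, 0.3135]
eef_rot: [0.005, 0.641, 0.767, 0.002]
force: [-0.4, 0.7, 0.2]
grip_width: 1.001
gripper_force: 0.0
```

Request:
send_rows([
  [1,[-0.1,0.3,0],[0,0,0]],
  [1,[-0.2,0.6,0],[0,0,0]],
  [1,[-0.25,1,0],[0,0,0]],
  [1,[-0.25,1,0],[0,0,0]],
  [1,[-0.25,1,0],[0,0,0]],
  [1,[-0.25,1,0],[0,0,0]],
])

```text
clock: 22.5
position: [0.4552, 0.1331, 0.3068]
eef_rot: [-0.0, 0.642, 0.767, -0.001]
force: [0.1, 0.2, 0.7]
grip_width: 1.001
gripper_force: 0.0
```

Run:
```python
from h import *
from cell import *
S=get_image("scene");D=get_image("side")
o=np.hstack([cv2.resize(S["img"][150:310,250:410],(400,400)),cv2.resize(D["img"][120:280,260:420],(400,400))])
cv2.imwrite("pics/s7.png",o)
for c in(S,D):
    print(proj(c,[[.4925,-.0145,.157+.072]]))
```

```text
[[315.39474992 193.44941445]]
[[321.84987774 151.7599077 ]]
```

View pics/s7.png

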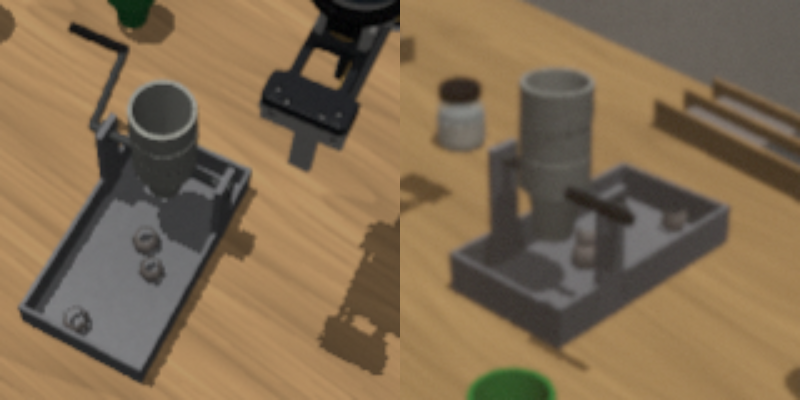

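The scene crop shows a straight three-cup stack, with its rim at about (315, 194) against a predicted (315, 193). All three chunks are in the tray and the arm is clear of everything.

```bash
python3 -c "
from cell import *
print(job_done())"
```

```text
the job is handed in; nothing more can be done
None
```

I handed the job in at about 22.6 s of the 72 s. The last pictures show all three chunks in the tray and the pot upright with both cups nested straight in it; I didn't measure the jars at the end, and the hand-in returned no verdict.

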